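# Load and lock a countertop produce cleaner, then set and lock its timer

## Task

Run the produce cleaner: slide its clear cover right back, put every lemon, lime and garlic bulb that is on the chopping board into the tub, and slide the cover fully shut. Then turn the cam knob clockwise until the sprung roller drops into the notch of the cam and shoots the bolt, after that turn the timer dial clockwise so that its pointer stands on the long mark, and finally slide the small lock fully home over the pointer. Leave the other kitchen things where they are.

Things in the scene. Friction and masses are not known exactly. Their poses are not given: they have to be found in the camera images.
- cleaner: White produce cleaner, 350 (x) x 380 (y) x 90 mm, fixed on the worktop. Origin under its middle; its x points from its front (robot side) to its back, y to its left, z up. In its frame: tub on the left in front, a housing 80 mm high behind it over which the cover parks, and on the right a low console, y -0.192 to -0.038, deck at z 0.034: cam knob in front, then the lock, the timer dial at the back.
- tub_floor (a point): Middle of the tub's floor (z 0.014), axes as the cleaner's. The tub is open at the top; inside it measures 154 mm in x and 210 mm in y (x from -0.076 to +0.077, y from -0.105 to +0.105 about this point) and is 66 mm deep to the rim; walls 8 mm.
- cover (a joint): Position of the clear cover (m): 0 = fully shut over the tub (a stop), 0.165 = fully back (a stop). Slides along the cleaner's +x to open, 2 N of friction, stays where left. Plate 7 mm thick, top at z 0.089. A skirt on its right edge has a hole that lets the bolt in only when the cover is within 4 mm of shut; once bolted it cannot slide.
- cover_handle (a point): Middle of the graspable height of the cover's handle: an upright black block, 44 mm along the cleaner's x, 12 mm along its y, rising 34 mm from the cover (z 0.089 to 0.123); this point is at z 0.110. Pinch it across y.
- cam (a joint): Angle of the cam knob (rad), grows clockwise seen from above, range 0 to 2.4. The roller is in the notch at 2.0 (it begins to fall at about 1.6 and its spring then pulls the knob on); the far side of the notch is a steep stop. Turning takes about 0.1 N m; it stays where it is left.
- cam_grip (a point): On the axis of the cam knob, at the height to grip (z 0.075 in the cleaner's frame). The knob is a black bar 44 mm long along this point's x axis, 12 mm wide along its y, z 0.054 to 0.086, on a round steel cam of 33 mm radius with one notch; the cam's top is at z 0.052. Pinch it across its 12 mm.
- bolt (a joint): Position of the sprung bolt (m) that carries the roller: 0.001 to 0.005 while the roller rides on the cam's rim, 0.011 when it has dropped into the notch; the bolt's brass tip is then in the hole of the cover's skirt. The spring pushes with 6 to 9 N towards the cleaner's +y.
- roller (a point): Top of the steel roller (12 mm across) that rides on the cam's rim on the side away from the tub; it moves 6 to 9 mm towards the cam's axis when it drops into the notch.
- dial (a joint): Angle of the timer dial (rad), grows clockwise seen from above, range 0 to 4.6. At 2.3 its pointer stands on the long mark, which runs from the dial straight to the cleaner's front (-x), towards the lock; the other ticks are short, 0.45 rad apart. Turning takes about 0.06 N m; it stays where it is left.
- dial_grip (a point): On the axis of the timer dial, at the height to grip (z 0.075 in the cleaner's frame). Grip: a black bar 44 mm long along this point's x, 12 mm wide along its y, z 0.050 to 0.086, on a steel skirt of 28 mm radius. The black pointer stands out of the skirt to 38 mm along this point's +x (a white line on the bar's top marks the same end).
- lock (a joint): Position of the sliding lock (m): 0 = open (towards the front), 0.022 = fully home (a stop), its two prongs on both sides of the dial's pointer. It slides along the cleaner's +x, with 1.5 N of friction, and stays. The prongs are 12 mm apart and pass the 5 mm pointer only when the dial is within about 0.1 rad of the long mark.
- lock_tab (a point): In the lock's upright black tab: 20 mm along the cleaner's x, 12 mm along y, z 0.040 to 0.076; this point is at z 0.066, on its middle line. Pinch it across y or push its front face.
- board: Wooden chopping board, 220 (x) x 320 (y) x 21 mm, lying fixed over the cold hob to the right of the cleaner; origin under its middle, underside at z 0.004, top at z 0.025. The produce starts on it.
- lemon_a_mid (a point): Centre of a yellow lemon, 72 mm long along its x, 55 mm wide (y), 56 mm high; 0.1 kg. It may be absent.
- lemon_b_mid (a point): Centre of a second lemon of the same shape. It may be absent.
- lime_mid (a point): Centre of a green lime, 55 mm long along its x, 46 mm wide (y), 45 mm high; 0.05 kg. It may be absent.
- garlic_mid (a point): Half-way up a white garlic bulb, 60 x 57 mm, 58 mm high with its stub of stem; 0.04 kg. It may be absent.
- onion: Brown onion, 78 mm across, 85 mm high, on the worktop to the left of the cleaner; origin at its underside. Stays where it is.
- mug: Green and white mug, 78 mm across, 101 mm high, to the left; origin at its underside. Stays.
- tin: Low tin, 75 mm across, 58 mm high, behind the board; origin at its underside. Stays.
- spice_jar: Spice jar with black cap, 41 mm across, 105 mm high, behind the board; origin at its underside. Stays.

How it is judged:
By the outcome, as a careful person would: the job done as asked, in the order asked, and still so for the second after the job is handed in, with the robot touching nothing.
Of lemon_a, lemon_b, lime, garlic only 2 to 3 are there at a start; the rules pass over those that are not, and their reading is None.
At some moment in a run one of lemon_a, lemon_b, lime, garlic may be knocked a few centimetres aside while the robot is not near it.
Once in a run the grip may slacken for a moment while it holds something.
It also fails if it takes over 200 s, if anything falls off the work surface, if the arm or the gripper's body presses on something with over 40 N, if the wrist force passes 120 N, or if a joint passes its speed limit or range.

## Robot

A 6-joint arm with a two-finger parallel gripper is mounted at the origin on a cart in front of the work surface, level with it; the furniture and walls round the work are solid. World frame = base frame: x ahead of the robot, y to its left, z up, the work surface at z = 0. Lengths are in m, angles in rad, forces in N, time in s.
With the tool pointing down it reaches from about 0.3 to 0.85 m from the base axis. Payload 4.2 kg.
Tool frame: the origin (TCP) lies at the very end of the fingers, on their centre line; the grasp point (between the pads) lies 19 mm behind it (bot.grip_depth is the distance from the TCP to the grasp point, in m); z points along the fingers, y is the line along which they close (so a half turn about z gives the same grasp; the last joint's range is limited). The gripper opens to 91 mm and grips with 3 to 60 N. Pads are 32 mm wide; open, the fingers measure 118 mm over their backs; the gripper's body (76 mm by 178 mm) begins 60 mm behind the grasp point.
Start: joints at [1.298, 0.32, 1.565, -0, 1.257, -0.02], TCP at [0.144, 0.557, 0.214] pointing down, gripper open.
Joint ranges: [-3.11, 3.11], [-0.84, 2.01], [0.21, 2.61], [-1.34, 4.49], [0.05, 2.63], [-2.56, 2.56]. Speed limits (rad/s): [2.57, 2.57, 3.14, 3.14, 3.14, 3.14].

## Interface

Orientations are given as a unit quaternion [x, y, z, w].
In Python, from cell import bot gives the robot as it stands.
- The arm moves only by the tool send_rows, never from a script. Its argument "motion" is one flat list of numbers, 7 for each row, row after row: the closure, from 0 (fully open) to 1 (shut), then the shift along the world's x, y, z each as a share of 0.6 m, from -1 to 1, then the turn, a rotation vector about the world's x, y, z each as a share of 90 degrees, from -1 to 1. In form: [fingers, tx, ty, tz, ax, ay, az, fingers, tx, ty, tz, ax, ay, az, ...]. A call has exactly 8 rows; each row shifts and turns the commanded pose from where the row before left it; what a row does not reach is not made up. A row lasts 1/8 s, in which the tool goes at most 62.5 mm and 10.7 degrees, less where a joint would pass 70% of its speed; a pose out of reach is approached as far as the arm can. A call with a number of a shift or a turn outside -1 to 1 is refused whole. A call with a gripper value outside its range is refused whole. The fingers move at their own pace and stop on an object; "force" is the grip in N (left out, the last holds). Time passes only in rows, so rows that do not move let the fingers close, or fill a call up. It gives the time, the measured TCP pose, the force, the opening and the grip force at its end, in the units of the state.
- bot.read_state(): the state, without advancing time (a new reading comes with each control period).
- bot.get_image(name): name is "scene" or "side" or "wrist"; returns (picture, depth): 480x640x3 uint8, red, green, blue; 480x640 float32, m along the optical axis (not along the pixel's ray), 0 where there is no reading.
- bot.camera_model(name): a dict with "intrinsics" (3x3 intrinsics, pixels), "dist_coeffs" ([k1, k2, p1, p2, k3] as OpenCV has them; the pictures are not rectified), "rvec" (rotation vector, rad) and "tvec" (3), from world to camera coordinates, as OpenCV has them. Camera axes: x right, y down, z forward; pixel columns grow to the right and rows downward; lengths in m; the calibration is good to about 2 mm. A picture is of the moment at which its call begins: read the wrist's pose just before it. camera_model takes no time and is no camera call; for the wrist camera it gives the pose at the moment of the call.
- bot.job_done(): hands the job in; it is judged then, once.
The state is a dict: "time_s": time; "q": joint angles; "qd": joint speeds; "joint_torque": joint torques, N m; "tcp_pos": TCP position; "tcp_rot": TCP orientation; "ft_force": force on the tool from outside, world axes, zero at the start; "ft_torque": the same for the moment, N m; "grip_width": finger opening in m; "grip_force": force on a finger pad.
Only numpy, scipy, OpenCV 4.12 (cv2) and the standard library are available. Lean on these libraries where they do the work, as an engineer would, in place of code of your own. Each camera call takes 0.05 s, during which the arm holds its last target. There are 200 camera calls.

## Working session

There is one attempt and no reset: what is moved stays moved. The work goes in short steps, Python scripts to look and compute and a tool call to move; the robot and the scene stay as the last step left them, time stands still between calls to the robot, and variables do not carry over. Pictures are saved under pics/ and viewed, at most 14 in all, crops included, and the job is handed in when it is done.

Besides the shell and the picture viewer there is one more tool, called after "Request:" as name(argument=value, ...) on one line, values as JSON. send_rows: Moves the arm, as the interface text tells. Its arguments: {"type":"object","properties":{"motion":{"type":"array","items":{"type":"number"}},"force":{"type":"number"}},"required":["motion"]}

```bash
mkdir -p pics
cat > h.py <<'E'
import numpy as np,cv2
from cell import bot
from scipy.spatial.transform import Rotation as R
def snap(n,f=None):
    m=bot.camera_model(n); p,d=bot.get_image(n)
    if f: cv2.imwrite('pics/'+f,p[:,:,::-1])
    np.savez('/tmp/'+n,p=p,d=d,K=m['intrinsics'],D=m['dist_coeffs'],r=m['rvec'],t=m['tvec'])
    return p,d,m
def load(n):
    z=np.load('/tmp/'+n+'.npz'); return z['p'],z['d'],dict(intrinsics=z['K'],dist_coeffs=z['D'],rvec=z['r'],tvec=z['t'])
def cloud(d,m):
    h,w=d.shape; g=np.stack(np.meshgrid(np.arange(w),np.arange(h)),-1).reshape(-1,1,2).astype(np.float64)
    u=cv2.undistortPoints(g,np.array(m['intrinsics']),np.array(m['dist_coeffs'])).reshape(h,w,2)
    c=np.dstack([u*d[...,None],d]); Rm=cv2.Rodrigues(np.array(m['rvec'],float))[0]
    X=(c-np.array(m['tvec']).reshape(3))@Rm; X[d==0]=np.nan; return X
def onplane(px,z,m):
    u=cv2.undistortPoints(np.array(px,float).reshape(-1,1,2),np.array(m['intrinsics']),np.array(m['dist_coeffs'])).reshape(-1,2)
    Rm=cv2.Rodrigues(np.array(m['rvec'],float))[0]; o=-Rm.T@np.array(m['tvec']).reshape(3)
    v=np.c_[u,np.ones(len(u))]@Rm; return o+v*((z-o[2])/v[:,2])[:,None]
def st():
    s=bot.read_state(); print('t',s['time_s'],'tcp',np.round(s['tcp_pos'],4),'rot',np.round(s['tcp_rot'],4),'q',np.round(s['q'],3),'w',s['grip_width'],'f',np.round(s['ft_force'],1))
    return s
E
python3 -c "
from h import *
st()
snap('scene','s1.png');snap('side','d1.png')
for n in('scene','side'):
  m=load(n)[2];Rm=cv2.Rodrigues(m['rvec'])[0];print(n,-Rm.T@m['tvec'].ravel(),m['intrinsics'][0])
"
```

```text
t 0.0 tcp [0.1437 0.5562 0.2131] rot [ 1.261e-01  9.920e-01 -9.000e-04 -1.000e-04] q [ 1.298  0.32   1.566 -0.     1.257 -0.02 ] w 0.09096612720368256 f [-0.8  0.3  0.5]
scene [-0.20205193  0.77441245  1.24469086] [489.13047983   0.         320.01331371]
side [ 0.38740284 -0.93866938  1.26924313] [621.93062746   0.         312.25814913]
```

View pics/s1.png

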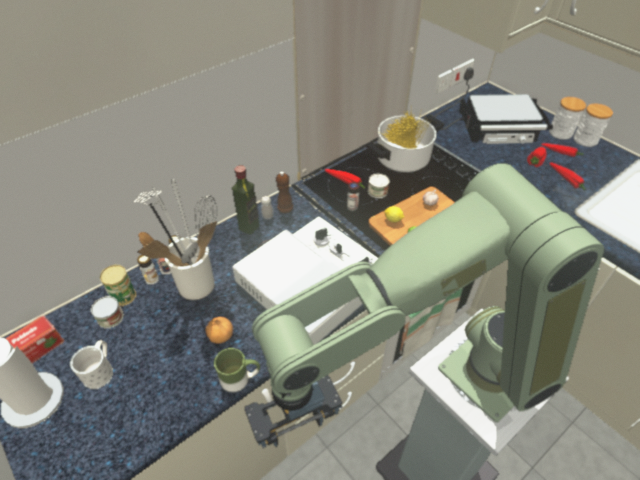

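View pics/d1.png

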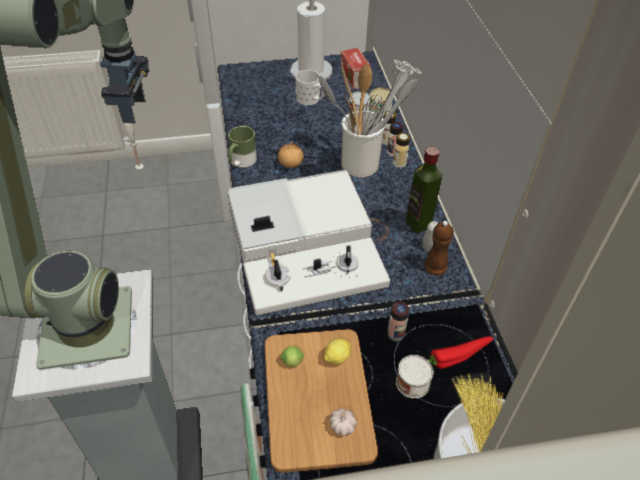

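The side view shows everything: handle (262,224), cam (277,270), lock tab (317,265), dial (348,260), lime (291,356), lemon (339,351) and garlic (342,422). There are three items of produce on the board.

```bash
python3 -c "
from h import *
p,d,m=load('side');X=cloud(d,m);z=X[...,2]
def rect(mask,n):
  P=X[mask][:,:2].astype(np.float32); r=cv2.minAreaRect(P*1000);print(n,len(P),np.round(r,1) if 0 else r,'medz',np.median(z[mask]))
  print(np.round(cv2.boxPoints(r)).tolist())
I=np.zeros(d.shape,bool)
hsv=cv2.cvtColor(p,cv2.COLOR_RGB2HSV)
def box(u0,u1,v0,v1):
  b=I.copy();b[v0:v1,u0:u1]=1;return b
white=(hsv[...,1]<60)&(hsv[...,2]>130)
for n,b,lo,hi in [('deck',box(235,395,235,315),.026,.042),('top',box(222,375,165,260),.07,.1)]:
  k=b&white&(z>lo)&(z<hi);k=cv2.morphologyEx(k.astype(np.uint8),cv2.MORPH_OPEN,np.ones((3,3)))>0; rect(k,n)
dark=(hsv[...,2]<70)
for n,b,lo,hi in [('handle',box(245,280,208,235),.095,.135),('cam',box(265,290,250,292),.06,.1),('lock',box(307,328,254,275),.045,.09),('dial',box(338,360,242,275),.06,.1)]:
  k=b&dark&(z>lo)&(z<hi); rect(k,n)
  top=k&(z>np.percentile(z[k],85)-.004);print('  top',X[top].mean(0))
for n,b in [('lime',(hsv[...,0]>33)&(hsv[...,0]<60)&(hsv[...,1]>100)&box(270,312,335,375)),('lemon',(hsv[...,0]>23)&(hsv[...,0]<33)&(hsv[...,1]>120)&box(320,360,330,372)),('garlic',box(322,362,402,442)&(z>.04))]:
  k=b&(z>.035)&(z<.1); rect(k,n); print('  maxz',np.nanpercentile(z[k],98),'top',X[k&(z>np.nanpercentile(z[k],90))].mean(0))
rect(box(255,385,322,475)&(hsv[...,0]<22)&(hsv[...,1]>90)&(z>.015)&(z<.035),'board')
c=cv2.resize(p[160:320,215:400],None,fx=4,fy=3.7,interpolation=cv2.INTER_CUBIC)
cv2.imwrite('pics/c1.png',c[:592,:740,::-1])
"
```

```text
deck 5557 ((572.7344970703125, 56.805362701416016), (350.72900390625, 166.3030242919922), 4.814314842224121) medz 0.034710163396304464
[[391.0, 125.0], [405.0, -41.0], [754.0, -11.0], [741.0, 154.0]]
top 7850 ((556.9056396484375, 240.12545776367188), (349.2654113769531, 245.4008331298828), 4.992066383361816) medz 0.08474457672145295
[[372.0, 347.0], [394.0, 103.0], [742.0, 133.0], [720.0, 378.0]]
handle 149 ((452.1487121582031, 171.7493133544922), (51.661354064941406, 15.44616985321045), 1.238826036453247) medz 0.11075072267155477
[[426.0, 179.0], [426.0, 163.0], [478.0, 165.0], [478.0, 180.0]]
  top [0.45122652 0.17396955 0.12310418]
cam 75 ((471.3015441894531, 40.670814514160156), (9.733572959899902, 40.979209899902344), 7.174121856689453) medz 0.08227720514176168
[[464.0, 60.0], [469.0, 20.0], [479.0, 21.0], [474.0, 62.0]]
  top [0.47171522 0.04114487 0.08708539]
lock 56 ((575.0230102539062, 50.23590087890625), (10.469250679016113, 15.915666580200195), 85.01690673828125) medz 0.06271014611362638
[[567.0, 46.0], [582.0, 44.0], [583.0, 55.0], [568.0, 56.0]]
  top [0.57396716 0.04956
[... 580 characters left out ...]
51579284668, 56.168243408203125), 75.59644317626953) medz 0.07111474630473111
[[543.0, -222.0], [598.0, -236.0], [610.0, -189.0], [555.0, -175.0]]
  maxz 0.08231237192486501 top [ 0.57971739 -0.20166272  0.081681  ]
garlic 554 ((555.7782592773438, -366.55230712890625), (54.318199157714844, 55.470664978027344), 6.836941719055176) medz 0.06175664043376755
[[526.0, -342.0], [532.0, -397.0], [586.0, -391.0], [579.0, -336.0]]
  maxz 0.07716666387580831 top [ 0.55577879 -0.36925593  0.07437735]
board 11932 ((518.2218627929688, -280.1341552734375), (324.69677734375, 219.75021362304688), 85.83522033691406) medz 0.024223210446473624
[[397.0, -434.0], [616.0, -450.0], [640.0, -126.0], [420.0, -110.0]]
```

View pics/c1.png

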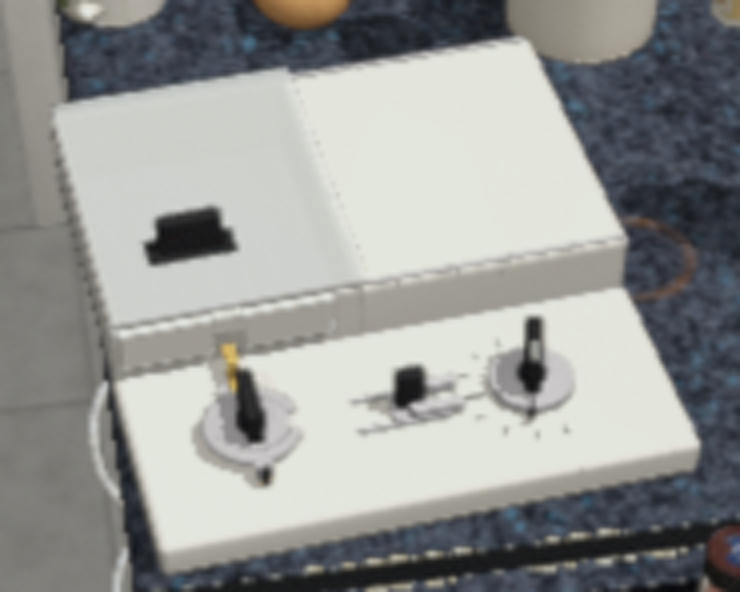

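Request:
send_rows(motion=[0,0.06,-0.075,0,0,0,0.027,0,0.06,-0.075,0,0,0,0.027,0,0.06,-0.075,0,0,0,0.027,0,0.06,-0.075,0,0,0,0.027,0,0.06,-0.075,0,0,0,0.027,0,0.06,-0.075,0,0,0,0.027,0,0.06,-0.075,0,0,0,0.027,0,0.06,-0.075,0,0,0,0.027], force=25)

```text
time_s: 1.1
tcp_pos: [0.4326, 0.1951, 0.2138]
tcp_rot: [-0.044, 0.999, 0.0, -0.0]
ft_force: [-0.3, 1.0, 0.0]
grip_width: 0.0908
grip_force: 0.0
```

```bash
python3 -c "
from h import *
st();snap('wrist','w1.png')
m=load('wrist')[2]
for w in ([.4515,.173,.123],[.4715,.041,.086]): print(cv2.projectPoints(np.array([w]),m['rvec'],m['tvec'],m['intrinsics'],m['dist_coeffs'])[0].ravel())
"
```

```text
t 1.1 tcp [0.4326 0.1951 0.2138] rot [-4.39e-02  9.99e-01  1.00e-04 -1.00e-04] q [ 0.399  0.161  1.781  0.     1.199 -1.259] w 0.09084899818901934 f [-0.3  1.   0. ]
[285.91082994 263.35124565]
[119.32857087 259.50527115]
```

View pics/w1.png

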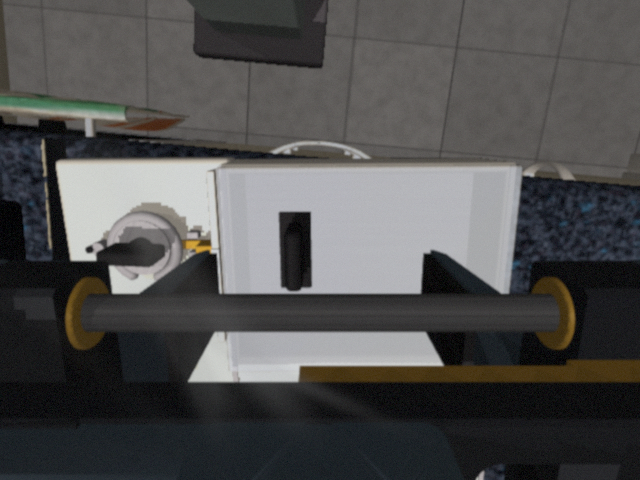

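Handle top is at about (293,258); the cam's bar (140,250) and its notch are to the left, and the cleaner's front edge runs along row 160. I'll refine by intersecting with the plane z=0.123.

```bash
python3 -c "
from h import *
p,d,m=load('wrist');X=cloud(d,m);z=X[...,2]
k=(z>.112)&(z<.13);k[:200]=0;k[300:]=0;k[:,:260]=0;k[:,330:]=0
P=X[k];print(len(P),P.mean(0),cv2.minAreaRect((P[:,:2]*1000).astype(np.float32)),np.argwhere(k).min(0),np.argwhere(k).max(0))
k=(z>.083)&(z<.091)
k[:150]=0;k[375:]=0;k[:,:215]=0;k[:,530:]=0;k[170:]=0
for q in ([57,160],[520,165]): print(onplane([q],.04 if q[0]<100 else .085,m))
"
```

```text
1076 [0.44876765 0.17749436 0.12266394] ((450.0552978515625, 177.26210021972656), (42.925132751464844, 12.067819595336914), 5.426239013671875) [228 284] [291 302]
[[ 0.40338766 -0.03179551  0.04      ]]
[[0.37274708 0.33837906 0.085     ]]
```

Request:
send_rows(motion=[0,0.029,-0.03,0,0,0,0,0,0,0,-0.055,0,0,0,0,0,0,-0.055,0,0,0,0,0,0,-0.055,0,0,0,0,0,0,-0.03,0,0,0,0,0,0,0,0,0,0,1,0,0,0,0,0,0,1,0,0,0,0,0,0], force=25)

```text
time_s: 2.15
tcp_pos: [0.4499, 0.1791, 0.098]
tcp_rot: [-0.043, 0.999, 0.0, 0.001]
ft_force: [0.4, -1.0, 0.7]
grip_width: 0.0741
grip_force: 0.0
```

Request:
send_rows(motion=[1,0,0,0,0,0,0,1,0,0,0,0,0,0,1,0,0,0,0,0,0,1,0,0,0,0,0,0,1,0.01,0.001,0,0,0,0,1,0.02,0.002,0,0,0,0,1,0.02,0.002,0,0,0,0,1,0.02,0.002,0,0,0,0])

```text
time_s: 3.15
tcp_pos: [0.4917, 0.1818, 0.097]
tcp_rot: [-0.044, 0.999, -0.001, -0.001]
ft_force: [-1.8, -4.6, 3.2]
grip_width: 0.012
grip_force: 25.0
```

Request:
send_rows(motion=[1,0.03,0.0026,0,0,0,0,1,0.03,0.0026,0,0,0,0,1,0.03,0.0026,0,0,0,0,1,0.03,0.0026,0,0,0,0,1,0.03,0.0026,0,0,0,0,1,0.03,0.0026,0,0,0,0,1,0.025,0.0022,0,0,0,0,1,0.003,0,0,0,0,0])

```text
time_s: 4.15
tcp_pos: [0.6178, 0.1937, 0.097]
tcp_rot: [-0.043, 0.999, 0.0, 0.001]
ft_force: [-1.1, 0.2, 2.8]
grip_width: 0.0118
grip_force: 25.0
```

Request:
send_rows(motion=[1,0.006,0.0005,0,0,0,0,1,0.006,0.0005,0,0,0,0,1,0,0,0,0,0,0,1,0,0,0,0,0,0,1,0,0,0,0,0,0,1,0,0,0,0,0,0,1,0,0,0,0,0,0,1,0,0,0,0,0,0])

```text
time_s: 5.15
tcp_pos: [0.6234, 0.1942, 0.097]
tcp_rot: [-0.043, 0.999, 0.0, 0.0]
ft_force: [0.7, -1.3, 2.0]
grip_width: 0.0121
grip_force: 25.0
```

```bash
python3 -c "
from h import *
st();p,d,m=snap('side')
cv2.imwrite('pics/c2.png',cv2.resize(p[120:330,200:420],None,fx=3,fy=2.8,interpolation=cv2.INTER_CUBIC)[:,:,::-1])
"
```

```text
t 5.15 tcp [0.6234 0.1942 0.097 ] rot [-4.320e-02  9.991e-01  1.000e-04  2.000e-04] q [ 0.284  0.526  1.537  0.     1.078 -1.373] w 0.012090537028049186 f [ 0.7 -1.3  2. ]
```

View pics/c2.png

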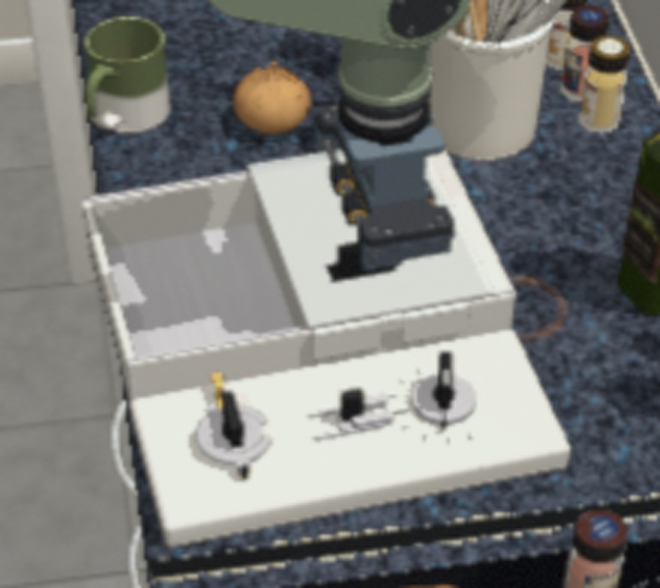

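Request:
send_rows(motion=[0,0,0,0,0,0,0,0,0,0,0,0,0,0,0,0,0,0.01,0,0,0,0,0,0,0.06,0,0,0,0,0,0,0.09,0,0,0,0,0,0,0.09,0,0,0,0,-0.03,-0.08,0,0,0,0,0,-0.03,-0.08,0,0,0,0])

```text
time_s: 6.2
tcp_pos: [0.5871, 0.0976, 0.2481]
tcp_rot: [-0.044, 0.999, 0.0, 0.001]
ft_force: [0.3, -0.4, 0.4]
grip_width: 0.0885
grip_force: 0.0
```

Request:
send_rows(motion=[0,-0.03,-0.08,0,0,0,0,0,-0.03,-0.08,0,0,0,0,0,-0.03,-0.08,0,0,0,0,0,-0.03,-0.08,0,0,0,0,0,-0.03,-0.08,0,0,0,0,0,-0.03,-0.08,0,0,0,0,0,-0.006,-0.007,0,0,0,0,0,0,0,0,0,0,0])

```text
time_s: 7.2
tcp_pos: [0.4756, -0.1938, 0.2473]
tcp_rot: [-0.043, 0.999, 0.0, 0.0]
ft_force: [-0.4, 0.7, -0.4]
grip_width: 0.0911
grip_force: 0.0
```

```bash
python3 -c "
from h import *
m=load('side')[2]
print(onplane([[229.3,193.2],[243.3,248.6],[301.7,236],[283,181]],.08,m)[:,:2].round(3))
st();p,d,m=snap('wrist','w2.png');p2,d2,m2=snap('side')
for n,p,d,m in (('w',p,d,m),('s',p2,d2,m2)):
  X=cloud(d,m);z=X[...,2];hsv=cv2.cvtColor(p,cv2.COLOR_RGB2HSV)
  for nm,a,b in (('lime',33,70),('lemon',22,33)):
    k=(hsv[...,0]>=a)&(hsv[...,0]<b)&(hsv[...,1]>100)&(z>.035)&(z<.09)&(X[...,0]>.4)&(X[...,0]<.65)&(X[...,1]<-.1)&(X[...,1]>-.45)
    if k.sum()>30: print(n,nm,k.sum(),cv2.minAreaRect((X[k][:,:2]*1000).astype(np.float32)),z[k].max())
"
```

```text
[[0.378 0.329]
 [0.397 0.119]
 [0.55  0.138]
 [0.531 0.354]]
t 7.2 tcp [ 0.4756 -0.1938  0.2473] rot [-4.270e-02  9.991e-01  3.000e-04  3.000e-04] q [-4.100e-01  2.020e-01  1.643e+00  1.000e-03  1.296e+00 -2.066e+00] w 0.09114051168815349 f [-0.4  0.7 -0.4]
w lime 1893 ((471.70819091796875, -194.05384826660156), (43.669189453125, 43.12712860107422), 36.25355911254883) 0.0729705530278444
w lemon 948 ((524.5557861328125, -198.5181121826172), (47.483299255371094, 157.32887268066406), 86.6411361694336) 0.08155474880385788
s lime 312 ((473.22796630859375, -195.96095275878906), (39.16410827636719, 43.67476272583008), 48.99891662597656) 0.07629654306220557
s lemon 562 ((527.541748046875, -198.1074981689453), (50.13362503051758, 159.9716339111328), 82.5518798828125) 0.0847307232431845
```

View pics/w2.png

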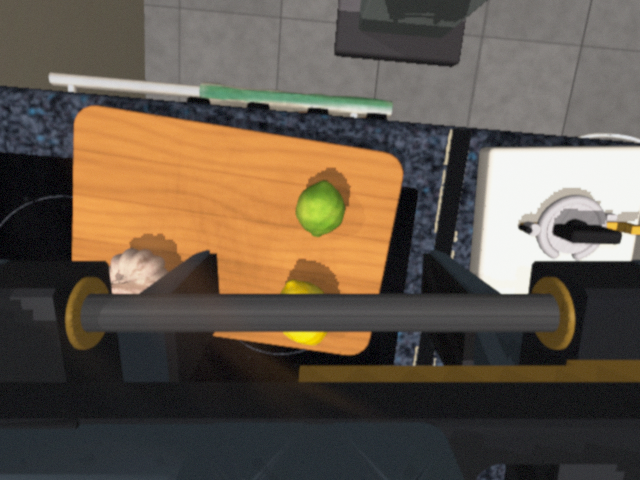

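Request:
send_rows(motion=[0,-0.004,0,-0.09,0,0,0,0,0,0,-0.09,0,0,0,0,0,0,-0.09,0,0,0,0,0,0,-0.06,0,0,0,0,0,0,-0.03,0,0,0,1,0,0,0,0,0,0,1,0,0,0,0,0,0,1,0,0,0,0,0,0], force=20)

```text
time_s: 8.3
tcp_pos: [0.4742, -0.194, 0.0321]
tcp_rot: [-0.044, 0.999, -0.0, 0.001]
ft_force: [0.0, -0.1, 1.1]
grip_width: 0.064
grip_force: 0.0
```

Request:
send_rows(motion=[1,0,0,0,0,0,0,1,0,0,0,0,0,0,1,0,0,0,0,0,0,1,0,0,0.03,0,0,0,1,0,0,0.06,0,0,0,1,0,0,0.09,0,0,0,1,0,0,0.09,0,0,0,1,0,0.04,0.06,0,0,0])

```text
time_s: 9.3
tcp_pos: [0.4738, -0.1709, 0.2315]
tcp_rot: [-0.042, 0.999, -0.001, 0.002]
ft_force: [-0.3, 0.7, -0.8]
grip_width: 0.044
grip_force: 20.0
```

Request:
send_rows(motion=[1,-0.0025,0.0945,0,0,0,0,1,-0.0025,0.0945,0,0,0,0,1,-0.0025,0.0945,0,0,0,0,1,-0.0025,0.0945,0,0,0,0,1,-0.0025,0.0945,0,0,0,0,1,-0.0025,0.0945,0,0,0,0,1,-0.0025,0.0945,0,0,0,0,1,-0.0025,0.0945,0,0,0,0])

```text
time_s: 10.3
tcp_pos: [0.4608, 0.2853, 0.2288]
tcp_rot: [-0.043, 0.999, -0.0, 0.0]
ft_force: [0.2, -0.6, 0.8]
grip_width: 0.0447
grip_force: 20.0
```

Request:
send_rows(motion=[1,0,0,-0.07,0,0,0,1,0,0,-0.09,0,0,0,1,0,0,-0.08,0,0,0,1,0,0,-0.05,0,0,0,1,0,0,-0.01,0,0,0,0.35,0,0,0,0,0,0,0.3,0,0,0,0,0,0,0.3,0,0,0.03,0,0,0])

```text
time_s: 11.3
tcp_pos: [0.4611, 0.2835, 0.0676]
tcp_rot: [-0.043, 0.999, -0.0, -0.0]
ft_force: [-1.5, -0.7, 0.4]
grip_width: 0.0634
grip_force: 0.0
```

Request:
send_rows(motion=[0.3,0,0,0.08,0,0,0,0.3,0,0,0.1,0,0,0,0,0,-0.02,0.1,0,0,0,0,0.02,-0.09,0,0,0,0,0,0.022,-0.09,0,0,0,0,0,0.022,-0.09,0,0,0,0,0,0.022,-0.09,0,0,0,0,0,0.022,-0.09,0,0,0,0])

```text
time_s: 12.3
tcp_pos: [0.5266, -0.0002, 0.2368]
tcp_rot: [-0.043, 0.999, -0.0, 0.002]
ft_force: [1.0, -0.4, 0.3]
grip_width: 0.0914
grip_force: 0.0
```

Request:
send_rows(motion=[0,0.022,-0.09,0,0,0,0,0,0.022,-0.09,0,0,0,0,0,0.022,-0.09,0,0,0,0,0,0.022,-0.071,0,0,0,0,0,0.019,0,0,0,0,0,0,0,0,0,0,0,0,0,0,0,0,0,0,0,0,0,0,0,0,0,0])

```text
time_s: 13.3
tcp_pos: [0.5899, -0.2019, 0.2355]
tcp_rot: [-0.044, 0.999, 0.0, 0.0]
ft_force: [-0.0, 0.5, 0.7]
grip_width: 0.0914
grip_force: 0.0
```

```bash
cat > prod.py <<'E'
from h import *
s=st();w=snap('wrist');v=snap('side')
for n,(p,d,m) in (('w',w),('s',v)):
  X=cloud(d,m);z=X[...,2];hsv=cv2.cvtColor(p,cv2.COLOR_RGB2HSV)
  reg=(z>.035)&(z<.09)&(X[...,0]>.4)&(X[...,0]<.65)&(X[...,1]<-.1)&(X[...,1]>-.45)
  for nm,k in (('lime',(hsv[...,0]>=33)&(hsv[...,0]<70)&(hsv[...,1]>100)),('lemon',(hsv[...,0]>=22)&(hsv[...,0]<33)&(hsv[...,1]>120)),('garlic',hsv[...,1]<70)):
    k=cv2.morphologyEx((k&reg).astype(np.uint8),cv2.MORPH_OPEN,np.ones((3,3)))
    c,l,sta,_=cv2.connectedComponentsWithStats(k)
    if c<2: continue
    k=l==1+np.argmax(sta[1:,4]); P=X[k]
    C=np.cov(P[:,:2].T);e,V=np.linalg.eigh(C)
    print(n,nm,k.sum(),cv2.minAreaRect((P[:,:2]*1000).astype(np.float32)),'z',z[k].max(),'pca',np.degrees(np.arctan2(V[1,1],V[0,1])),np.sqrt(e)*1000, 'px',np.argwhere(k).mean(0))
p=w[0];cv2.imwrite('pics/w_%d.png'%(s['time_s']*100),p[:400,:,::-1])
E
python3 prod.py;ls pics
```

```text
t 13.3 tcp [ 0.5899 -0.2019  0.2355] rot [-4.40e-02  9.99e-01  0.00e+00  1.00e-04] q [-0.348  0.385  1.41   0.     1.346 -2.007] w 0.09140652161543379 f [-0.   0.5  0.7]
w lemon 3483 ((575.4218139648438, -201.57899475097656), (56.33123779296875, 55.88197326660156), 70.59956359863281) z 0.08310485837993463 pca -153.22173038688015 [12.63687851 15.81291707] px [199.2474878  321.59833477]
w garlic 2525 ((553.5286865234375, -362.128173828125), (51.781314849853516, 51.71681594848633), 5.758544445037842) z 0.08278317843050363 pca -172.41658703943324 [12.1911578  13.47211065] px [156.80435644 138.35128713]
s lemon 520 ((577.296875, -203.90492248535156), (52.72294616699219, 56.77949523925781), 78.49342346191406) z 0.08804422789195795 pca -164.4948060744658 [12.04731645 15.8342674 ] px [350.81153846 337.51923077]
s garlic 542 ((555.5147094726562, -367.8594665527344), (52.25885009765625, 54.439571380615234), 61.70884704589844) z 0.08964908406521316 pca 142.26937939129624 [12.66285725 13.75262609] px [421.46863469 342.64575646]
c1.png
c2.png
d1.png
s1.png
w1.png
w2.png
w_1330.png
```

Request:
send_rows(motion=[0,-0.022,0,-0.03,0,0,0.09,0,0,0,-0.09,0,0,0.09,0,0,0,-0.09,0,0,0,0,0,0,-0.08,0,0,0,0,0,0,-0.045,0,0,0,0,0,0,0,0,0,0,1,0,0,0,0,0,0,1,0,0,0,0,0,0], force=20)

```text
time_s: 14.4
tcp_pos: [0.5782, -0.2034, 0.0359]
tcp_rot: [-0.184, 0.983, -0.001, 0.002]
ft_force: [-0.2, 0.5, 0.3]
grip_width: 0.0742
grip_force: 0.0
```

Request:
send_rows(motion=[1,0,0,0,0,0,0,1,0,0,0,0,0,0,1,0,0,0.03,0,0,0,1,0,0,0.08,0,0,0,1,0,0,0.09,0,0,-0.09,1,0,0,0.09,0,0,-0.09,1,-0.02,0.05,0.03,0,0,0,1,-0.02,0.09,0,0,0,0])

```text
time_s: 15.4
tcp_pos: [0.5538, -0.1195, 0.228]
tcp_rot: [-0.042, 0.999, -0.001, 0.002]
ft_force: [0.7, 0.6, -1.1]
grip_width: 0.053
grip_force: 20.0
```

Request:
send_rows(motion=[1,-0.023,0.086,0,0,0,0,1,-0.023,0.086,0,0,0,0,1,-0.023,0.086,0,0,0,0,1,-0.023,0.086,0,0,0,0,1,-0.023,0.086,0,0,0,0,1,-0.023,0.086,0,0,0,0,1,0,0,0,0,0,0,1,0,0,0,0,0,0])

```text
time_s: 16.4
tcp_pos: [0.4701, 0.1903, 0.2259]
tcp_rot: [-0.044, 0.999, -0.0, -0.0]
ft_force: [0.3, -0.6, -0.5]
grip_width: 0.0531
grip_force: 20.0
```

```bash
cat > tub.py <<'E'
from h import *
st()
for n in ('scene','wrist'):
  p,d,m=snap(n);X=cloud(d,m);hsv=cv2.cvtColor(p,cv2.COLOR_RGB2HSV)
  reg=(X[...,2]<.09)&(X[...,0]>.37)&(X[...,0]<.56)&(X[...,1]>.1)&(X[...,1]<.37)
  for nm,a,b in (('lime',33,75),('lemon',22,33)):
    k=(hsv[...,0]>=a)&(hsv[...,0]<b)&(hsv[...,1]>100)&reg
    if k.sum()>15: print(n,nm,k.sum(),np.median(X[k],0),np.nanmin(X[k],0),np.nanmax(X[k],0))
  if n=='wrist': cv2.imwrite('pics/t_%d.png'%(bot.read_state()['time_s']*100),p[:420,:,::-1])
E
python3 tub.py
```

```text
t 16.4 tcp [0.4701 0.1903 0.2259] rot [-4.36e-02  9.99e-01 -3.00e-04 -1.00e-04] q [ 3.620e-01  2.050e-01  1.694e+00 -1.000e-03  1.243e+00 -1.295e+00] w 0.053069408337314494 f [ 0.3 -0.6 -0.5]
scene lime 138 [0.45492035 0.29057677 0.05193042] [0.43832694 0.27134563 0.03427831] [0.47743632 0.30719117 0.06214239]
wrist lime 2068 [0.45996482 0.27953089 0.05411195] [0.43657556 0.26087579 0.03712344] [0.48742558 0.30298304 0.06154804]
wrist lemon 16 [0.46789152 0.10576922 0.05988501] [0.43760454 0.10051867 0.01353138] [0.53358422 0.28918306 0.06171906]
```

Request:
send_rows(motion=[1,0,0,-0.08,0,0,0,1,0,0,-0.1,0,0,0,1,0,0,-0.07,0,0,0,1,0,0,-0.035,0,0,0,1,0,0,0,0,0,0,0.3,0,0,0,0,0,0,0.25,0,0,0,0,0,0,0.25,0,0,0.03,0,0,0])

```text
time_s: 17.5
tcp_pos: [0.47, 0.1904, 0.0734]
tcp_rot: [-0.043, 0.999, -0.0, -0.0]
ft_force: [-0.4, -0.1, 0.1]
grip_width: 0.0681
grip_force: 0.0
```

Request:
send_rows(motion=[0.25,0,0,0.08,0,0,0,0.25,0,0,0.1,0,0,0,0,0,-0.02,0.09,0,0,0,0,0.02,-0.09,0,0,0,0,0,0.015,-0.09,0,0,0,0,0,0.015,-0.09,0,0,0,0,0,0.015,-0.09,0,0,0,0,0,0.015,-0.09,0,0,0,0])

```text
time_s: 18.5
tcp_pos: [0.5185, -0.0932, 0.2364]
tcp_rot: [-0.043, 0.999, -0.0, 0.001]
ft_force: [1.2, 0.6, 0.7]
grip_width: 0.0912
grip_force: 0.0
```

Request:
send_rows(motion=[0,0.015,-0.09,0,0,0,0,0,0.015,-0.09,0,0,0,0,0,0.015,-0.09,0,0,0,0,0,0.013,-0.09,0,0,0,0,0,0.01,-0.085,0,0,0,0,0,0,0,0,0,0,0,0,0,0,0,0,0,0,0,0,0,0,0,0,0])

```text
time_s: 19.5
tcp_pos: [0.5591, -0.3571, 0.2358]
tcp_rot: [-0.044, 0.999, -0.0, 0.0]
ft_force: [-0.4, -0.4, 0.9]
grip_width: 0.091
grip_force: 0.0
```

```bash
python3 prod.py; python3 tub.py
```

```text
t 19.5 tcp [ 0.5591 -0.3571  0.2358] rot [-4.39e-02  9.99e-01 -0.00e+00  3.00e-04] q [-0.586  0.451  1.305  0.     1.385 -2.245] w 0.09095745055423204 f [-0.4 -0.4  0.9]
w garlic 2671 ((553.334228515625, -366.76458740234375), (51.89503479003906, 54.28306198120117), 60.24393081665039) z 0.08485957870029699 pca 111.62521000957261 [12.47237198 13.28842436] px [207.69561962 310.24747286]
s garlic 536 ((553.4754638671875, -367.22528076171875), (51.24292755126953, 56.767513275146484), 48.3402214050293) z 0.08352641642747924 pca 140.74639010404303 [12.57402509 13.75993201] px [421.52052239 342.55410448]
t 19.6 tcp [ 0.5592 -0.3572  0.2356] rot [-4.40e-02  9.99e-01 -1.00e-04  3.00e-04] q [-0.586  0.451  1.305  0.     1.385 -2.245] w 0.09125510936501018 f [ 0.3 -0.6 -0.4]
scene lime 137 [0.45570823 0.29098636 0.05204254] [0.43823453 0.27291918 0.03544458] [0.47919347 0.30612449 0.06145666]
scene lemon 270 [0.46148398 0.19879585 0.05902784] [0.43503431 0.10233234 0.00952588] [0.52552734 0.21820182 0.07296744]
```

Request:
send_rows(motion=[0,-0.008,-0.014,-0.06,0,0,0,0,0,0,-0.09,0,0,0,0,0,0,-0.09,0,0,0,0,0,0,-0.07,0,0,0,0,0,0,-0.032,0,0,0,0,0,0,0,0,0,0,1,0,0,0,0,0,0,1,0,0,0,0,0,0], force=20)

```text
time_s: 20.7
tcp_pos: [0.5548, -0.3671, 0.0311]
tcp_rot: [-0.043, 0.999, -0.001, 0.001]
ft_force: [0.8, -0.0, -0.5]
grip_width: 0.0741
grip_force: 0.0
```

Request:
send_rows(motion=[1,0,0,0,0,0,0,1,0,0,0,0,0,0,1,0,0,0.03,0,0,0,1,0,0,0.08,0,0,0,1,0,0,0.09,0,0,0,1,0,0,0.09,0,0,0,1,0,0.05,0.03,0,0,0,1,-0.005,0.09,0,0,0,0])

```text
time_s: 21.7
tcp_pos: [0.5524, -0.2837, 0.2254]
tcp_rot: [-0.042, 0.999, -0.002, 0.003]
ft_force: [1.0, 1.2, -1.3]
grip_width: 0.0548
grip_force: 20.0
```

Request:
send_rows(motion=[1,-0.008,0.097,0,0,0,0,1,-0.008,0.097,0,0,0,0,1,-0.008,0.097,0,0,0,0,1,-0.008,0.097,0,0,0,0,1,-0.008,0.097,0,0,0,0,1,-0.008,0.097,0,0,0,0,1,-0.008,0.097,0,0,0,0,1,-0.008,0.097,0,0,0,0])

```text
time_s: 22.7
tcp_pos: [0.5125, 0.1847, 0.2233]
tcp_rot: [-0.043, 0.999, 0.0, 0.001]
ft_force: [1.3, 0.1, 0.4]
grip_width: 0.0551
grip_force: 20.0
```

Request:
send_rows(motion=[1,-0.008,0.095,0,0,0,0,1,0,0,-0.08,0,0,0,1,0,0,-0.1,0,0,0,1,0,0,-0.06,0,0,0,1,0,0,-0.035,0,0,0,1,0,0,0,0,0,0,0.28,0,0,0,0,0,0,0.28,0,0,0,0,0,0])

```text
time_s: 23.7
tcp_pos: [0.509, 0.2402, 0.0584]
tcp_rot: [-0.043, 0.999, 0.001, 0.001]
ft_force: [1.1, -0.3, -0.4]
grip_width: 0.0659
grip_force: 0.0
```

Request:
send_rows(motion=[0.28,0,0,0.03,0,0,0,0.28,0,0,0.08,0,0,0,0.28,0,0,0.1,0,0,0,0.28,0,0,0.09,0,0,0,0,0,-0.08,0,0,0,0,0,0,-0.08,0,0,0,0,0,0,0,0,0,0,0,0,0,0,0,0,0,0])

```text
time_s: 24.7
tcp_pos: [0.5082, 0.1441, 0.2376]
tcp_rot: [-0.043, 0.999, 0.001, 0.001]
ft_force: [-0.7, -0.0, -0.2]
grip_width: 0.0914
grip_force: 0.0
```

```bash
python3 tub.py; python3 -c "
from h import *
p,d,m=snap('side');p2,d2,m2=load('scene')
a=cv2.resize(p[150:280,200:360],(480,390));b=cv2.resize(p2[210:340,220:380],(480,390))
X=cloud(d,m);cv2.imwrite('pics/c3.png',np.vstack([a,b])[:, :,::-1][:780:,:][::1] if 0 else np.hstack([a[:, :400],b[:,:400]])[:,:,::-1])
k=(X[...,2]>.115)&(X[...,2]<.13)&(X[...,0]>.56)&(X[...,0]<.67)&(X[...,1]>.15)&(X[...,1]<.23)
print(k.sum(),X[k].mean(0),cv2.minAreaRect((X[k][:,:2]*1000).astype(np.float32)))
"
```

```text
t 24.7 tcp [0.5082 0.1441 0.2376] rot [-4.290e-02  9.991e-01  5.000e-04  8.000e-04] q [ 2.540e-01  2.300e-01  1.630e+00  1.000e-03  1.280e+00 -1.403e+00] w 0.09136001162824926 f [-0.7 -0.  -0.2]
scene lime 147 [0.4565234  0.290016   0.05244524] [0.43634488 0.2691503  0.03869746] [0.47926083 0.30587649 0.06376923]
scene lemon 275 [0.46016325 0.1984144  0.05934796] [0.43427245 0.10136006 0.01353253] [0.52316721 0.21938589 0.07237972]
wrist lime 2146 [0.46172943 0.27792167 0.05384618] [0.43705766 0.260223   0.03529166] [0.48855204 0.30178381 0.06240933]
wrist lemon 3410 [0.46748413 0.18707486 0.06270098] [0.43374194 0.16238263 0.01359039] [0.50376635 0.26328334 0.07226235]
79 [0.60729502 0.19052438 0.12185726] ((607.7750244140625, 191.08758544921875), (41.98100662231445, 19.795970916748047), 1.3908534049987793)
```

View pics/c3.png

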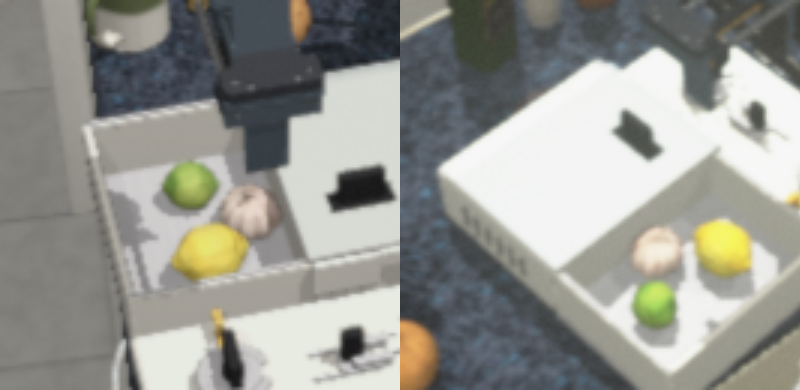

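All three fruits lie on the tub's floor, and the handle stands at the back. Next I'll shut the cover.

Request:
send_rows(motion=[0,0.087,0.04,0,0,0,0,0,0.086,0.039,0,0,0,0,0,0,0,-0.07,0,0,0,0,0,0,-0.08,0,0,0,0,0,0,-0.055,0,0,0,0,0,0,-0.028,0,0,0,0,0,0,0,0,0,0,1,0,0,0,0,0,0], force=35)

```text
time_s: 25.85
tcp_pos: [0.6129, 0.1918, 0.0986]
tcp_rot: [-0.043, 0.999, 0.0, 0.001]
ft_force: [0.4, 0.1, 0.9]
grip_width: 0.0839
grip_force: 0.0
```

Request:
send_rows(motion=[1,0,0,0,0,0,0,1,0,0,0,0,0,0,1,0,0,0,0,0,0,1,0,0,0,0,0,0,1,0,0,0,0,0,0,1,-0.02,-0.0018,0,0,0,0,1,-0.03,-0.0026,0,0,0,0,1,-0.03,-0.0026,0,0,0,0])

```text
time_s: 26.85
tcp_pos: [0.5633, 0.1886, 0.0967]
tcp_rot: [-0.043, 0.999, 0.002, 0.001]
ft_force: [2.6, 5.3, -3.2]
grip_width: 0.0117
grip_force: 35.0
```

Request:
send_rows(motion=[1,-0.03,-0.0026,0,0,0,0,1,-0.03,-0.0026,0,0,0,0,1,-0.03,-0.0026,0,0,0,0,1,-0.03,-0.0026,0,0,0,0,1,-0.03,-0.0026,0,0,0,0,1,-0.03,-0.0026,0,0,0,0,1,-0.02,-0.0018,0,0,0,0,1,0,0,0,0,0,0])

```text
time_s: 27.85
tcp_pos: [0.4414, 0.1771, 0.0968]
tcp_rot: [-0.043, 0.999, 0.001, -0.001]
ft_force: [-3.4, 4.8, -2.4]
grip_width: 0.0118
grip_force: 35.0
```

Request:
send_rows(motion=[1,0,0,0,0,0,0,1,0,0,0,0,0,0,1,0,0,0,0,0,0,1,0,0,0,0,0,0,1,0,0,0,0,0,0,1,-0.008,-0.0007,0,0,0,0,1,-0.008,-0.0007,0,0,0,0,1,-0.008,-0.0007,0,0,0,0])

```text
time_s: 28.85
tcp_pos: [0.4292, 0.176, 0.0968]
tcp_rot: [-0.043, 0.999, 0.001, 0.0]
ft_force: [2.1, 4.1, -5.3]
grip_width: 0.0119
grip_force: 35.0
```

Request:
send_rows(motion=[1,0,0,0,0,0,0,0,0,0,0,0,0,0,0,0,0,0,0,0,0,0,0,0,0.03,0,0,0,0,0,0,0.09,0,0,0,0,0,0,0.075,0,0,0,0,0.015,0.03,0,0,0,0,0,0,0,0,0,0,0])

```text
time_s: 29.85
tcp_pos: [0.4384, 0.1938, 0.2132]
tcp_rot: [-0.044, 0.999, -0.0, -0.0]
ft_force: [0.1, -1.4, -0.8]
grip_width: 0.079
grip_force: 0.0
```

```bash
python3 -c "
from h import *
st()
p,d,m=snap('wrist');X=cloud(d,m);z=X[...,2]
k=(z>.112)&(z<.13)&(X[...,0]>.40)&(X[...,0]<.5)&(X[...,1]>.15)&(X[...,1]<.2)
P=X[k];print(len(P),P.mean(0),cv2.minAreaRect((P[:,:2]*1000).astype(np.float32)))
cv2.imwrite('pics/w4.png',p[:,:,::-1])
p,d,m=snap('side')
cv2.imwrite('pics/c4.png',cv2.resize(p[160:320,215:400],None,fx=4,fy=3.7,interpolation=cv2.INTER_CUBIC)[:,:,::-1])
"
```

```text
t 29.85 tcp [0.4384 0.1938 0.2132] rot [-4.37e-02  9.99e-01 -2.00e-04 -5.00e-04] q [ 0.392  0.17   1.772 -0.     1.201 -1.266] w 0.07904004052593014 f [ 0.1 -1.4 -0.8]
1097 [0.44959853 0.17757605 0.12260234] ((451.4091491699219, 177.4129180908203), (44.605838775634766, 12.038747787475586), 5.287827968597412)
```

View pics/c4.png

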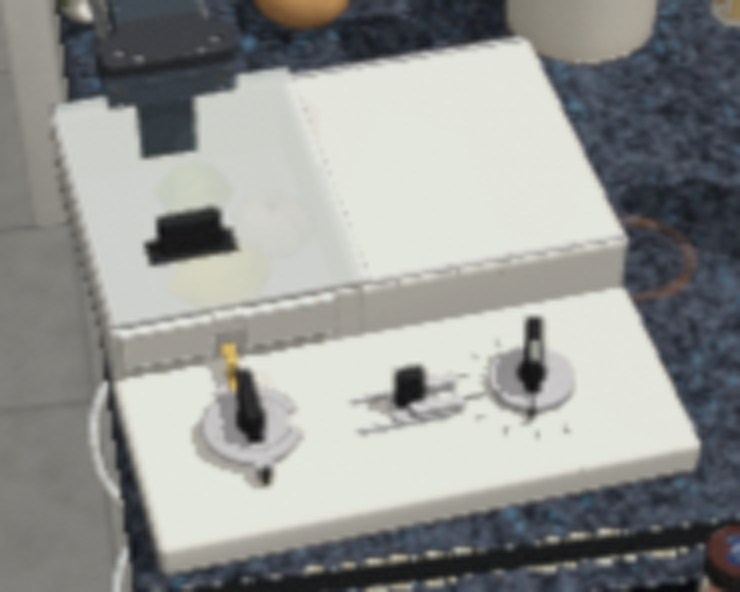

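Cover is back at its starting shut position, with all three items visible beneath it. Now I'll measure the cam, lock and dial.

```bash
cat > knobs.py <<'E'
from h import *
def knobs(n,new=True):
  p,d,m=snap(n) if new else load(n);X=cloud(d,m);z=X[...,2]
  dark=cv2.cvtColor(p,cv2.COLOR_RGB2HSV)[...,2]<90
  for nm,c,r,lo,hi in (('cam',(.4715,.041),.03,.08,.092),('lock',(.575,.050),.025,.071,.082),('dial',(.656,.059),.03,.08,.092)):
    k=(z>lo)&(z<hi)&dark&(np.hypot(X[...,0]-c[0],X[...,1]-c[1])<r)
    if k.sum()<12: print(n,nm,'few',k.sum());continue
    P=X[k];C=np.cov(P[:,:2].T);e,V=np.linalg.eigh(C);b=cv2.minAreaRect((P[:,:2]*1000).astype(np.float32))
    print(n,nm,len(P),'mean',P.mean(0).round(4),'rect',np.round(b[0],1),np.round(b[1],1),round(b[2],1),'axis',round(np.degrees(np.arctan2(V[1,1],V[0,1])),1))
if __name__=='__main__':
  st()
  for n in ('wrist','side'): knobs(n)
E
python3 -c "
from knobs import *
knobs('wrist',0);knobs('side',0)"
```

```text
wrist cam 841 mean [0.4697 0.0457 0.086 ] rect [470.6  44.9] [11.5 42.1] 2.7 axis 92.2
wrist lock few 0
wrist dial few 0
side cam 58 mean [0.4723 0.0404 0.0859] rect [472.5  42.5] [10.4 40.6] 2.0 axis 94.3
side lock 20 mean [0.5743 0.0506 0.0752] rect [574.2  50. ] [11.7 14.1] 67.4 axis 165.8
side dial 27 mean [0.6555 0.061  0.0851] rect [654.9  59.9] [40.9  9.7] 82.1 axis 76.4
```

Request:
send_rows(motion=[0,0.007,-0.032,0,0,0,-0.115,0,0.007,-0.032,0,0,0,-0.115,0,0.007,-0.032,0,0,0,-0.115,0,0.007,-0.032,0,0,0,-0.115,0,0.007,-0.032,0,0,0,-0.115,0,0.007,-0.032,0,0,0,-0.115,0,0.007,-0.032,0,0,0,-0.115,0,0.004,-0.03,0,0,0,-0.115])

```text
time_s: 30.95
tcp_pos: [0.4691, 0.0399, 0.2124]
tcp_rot: [0.631, 0.776, -0.001, -0.001]
ft_force: [0.2, 0.1, 0.2]
grip_width: 0.091
grip_force: 0.0
```

Request:
send_rows(motion=[0,0,0,0,0,0,-0.1,0,0,0,0,0,0,0,0,0,0,0,0,0,0,0,0,0,0,0,0,0,0,0,0,0,0,0,0,0,0,0,0,0,0,0,0,0,0,0,0,0,0,0,0,0,0,0,0,0])

```text
time_s: 31.95
tcp_pos: [0.4702, 0.0409, 0.214]
tcp_rot: [0.687, 0.726, 0.0, 0.0]
ft_force: [-0.2, -0.6, -0.7]
grip_width: 0.0915
grip_force: 0.0
```

```bash
python3 knobs.py; python3 -c "
from h import *
cv2.imwrite('pics/w5.png',load('wrist')[0][:,:,::-1])"
```

```text
t 31.95 tcp [0.4702 0.0409 0.214 ] rot [6.873e-01 7.264e-01 0.000e+00 1.000e-04] q [ 0.062  0.157  1.786 -0.     1.198  0.007] w 0.09154932000409387 f [-0.2 -0.6 -0.7]
wrist cam 824 mean [0.471  0.0448 0.0864] rect [471.4  44.2] [11.5 43. ] 3.0 axis 93.0
wrist lock 365 mean [0.5726 0.0541 0.076 ] rect [573.6  53.8] [20.  10.8] 7.4 axis -170.3
wrist dial 911 mean [0.653  0.0633 0.0856] rect [654.1  61.4] [42.7 11.8] 78.5 axis 76.4
side cam 52 mean [0.4724 0.0411 0.0854] rect [472.8  42.7] [10.1 43.9] 3.2 axis 96.1
side lock 16 mean [0.5753 0.0515 0.0748] rect [574.9  51.6] [15.7  6.5] 23.4 axis -164.9
side dial 26 mean [0.6557 0.0619 0.0865] rect [654.9  60.9] [43.7  7.8] 78.2 axis 75.9
```

View pics/w5.png

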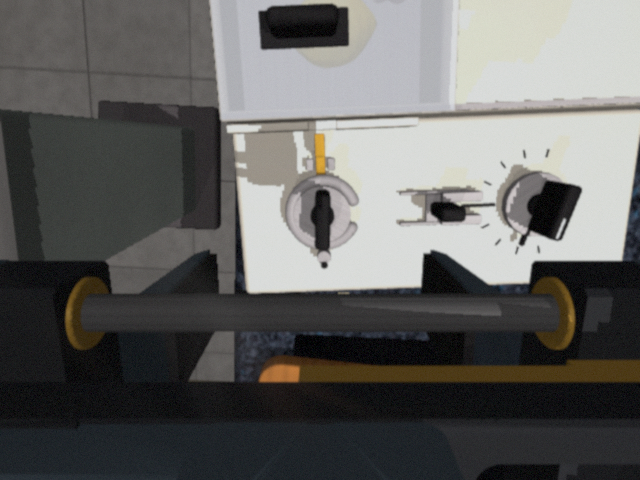

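Cam bar at (322,220) with the notch at upper right; the roller is below at (324,257). Lock is at (450,210), and the dial at (540,205) has its pointer towards (523,240). The cam angle is about 0, so I turn it 2.0 rad clockwise.

Request:
send_rows(motion=[0,0.0015,0.005,-0.05,0,0,0,0,0,0,-0.09,0,0,0,0,0,0,-0.08,0,0,0,0,0,0,-0.035,0,0,0,0,0,0,0,0,0,0,1,0,0,0,0,0,0,1,0,0,0,0,0,0,1,0,0,0,0,0,0], force=40)

```text
time_s: 33.05
tcp_pos: [0.4717, 0.044, 0.0619]
tcp_rot: [0.687, 0.726, 0.001, 0.001]
ft_force: [0.3, 0.5, -0.0]
grip_width: 0.0641
grip_force: 0.0
```

Request:
send_rows(motion=[1,0,0,0,0,0,0,1,0,0,0,0,0,0,1,0,0,0,0,0,0,1,0,0,0,0,0,0,1,0,0,0,0,0,-0.05,1,0,0,0,0,0,-0.1,1,0,0,0,0,0,-0.1,1,0,0,0,0,0,-0.1])

```text
time_s: 34.05
tcp_pos: [0.4718, 0.044, 0.061]
tcp_rot: [0.86, 0.511, 0.001, 0.0]
ft_force: [1.1, 0.2, -0.4]
grip_width: 0.0116
grip_force: 39.9
```

```bash
python3 -c "
from h import *
s=st();print(s['ft_torque'],s['grip_force'])"
```

```text
t 34.05 tcp [0.4718 0.044  0.061 ] rot [8.598e-01 5.106e-01 6.000e-04 4.000e-04] q [ 0.069  0.323  2.006 -0.     0.812  0.568] w 0.011564907140078004 f [ 1.1  0.2 -0.4]
[-0.00951333 -0.11431764  0.23069008] 39.92697358131409
```

Request:
send_rows(motion=[1,0,0,0,0,0,-0.1,1,0,0,0,0,0,-0.1,1,0,0,0,0,0,-0.1,1,0,0,0,0,0,-0.1,1,0,0,0,0,0,-0.1,1,0,0,0,0,0,-0.1,1,0,0,0,0,0,-0.1,1,0,0,0,0,0,-0.1])

```text
time_s: 35.05
tcp_pos: [0.4718, 0.0443, 0.061]
tcp_rot: [0.996, -0.09, 0.001, 0.0]
ft_force: [0.1, 4.2, 0.3]
grip_width: 0.0144
grip_force: 43.4
```

Request:
send_rows(motion=[1,0,0,0,0,0,-0.06,1,0,0,0,0,0,-0.06,1,0,0,0,0,0,0,1,0,0,0,0,0,0,1,0,0,0,0,0,0,1,0,0,0,0,0,0,1,0,0,0,0,0,0,1,0,0,0,0,0,0])

```text
time_s: 36.05
tcp_pos: [0.4709, 0.0445, 0.061]
tcp_rot: [0.984, -0.181, -0.0, 0.0]
ft_force: [-0.6, 5.1, 1.7]
grip_width: 0.0188
grip_force: 50.2
```

```bash
python3 -c "
from h import *
s=st();print(s['ft_torque'],s['grip_force'])"
```

```text
t 36.05 tcp [0.4709 0.0445 0.061 ] rot [ 9.835e-01 -1.808e-01 -2.000e-04  0.000e+00] q [0.07  0.322 2.006 0.    0.813 2.004] w 0.01883842430802293 f [-0.6  5.1  1.7]
[1.02174055 0.42730637 2.04767574] 50.17230335623026
```

Request:
send_rows(motion=[0,0,0,0,0,0,0.03,0,0,0,0,0,0,0,0,0,0,0,0,0,0,0,0,0,0.03,0,0,0,0,0,0,0.09,0,0,0,0,0,0,0.09,0,0,0,0,0,0,0.04,0,0,0.11,0,0,0,0,0,0,0.11])

```text
time_s: 37.05
tcp_pos: [0.4726, 0.0438, 0.2135]
tcp_rot: [1.0, 0.014, 0.003, -0.0]
ft_force: [-1.1, -0.1, -0.8]
grip_width: 0.0908
grip_force: 0.0
```

Request:
send_rows(motion=[0,0,0,0,0,0,0.11,0,0,0,0,0,0,0.11,0,0,0,0,0,0,0.11,0,0,0,0,0,0,0.11,0,0,0,0,0,0,0.11,0,0,0,0,0,0,0.11,0,0,0,0,0,0,0.11,0,0,0,0,0,0,0.11])

```text
time_s: 38.05
tcp_pos: [0.4711, 0.0437, 0.2109]
tcp_rot: [0.762, 0.648, 0.0, -0.0]
ft_force: [-0.8, 0.5, -0.2]
grip_width: 0.0913
grip_force: 0.0
```

```bash
python3 knobs.py; python3 -c "
from h import *
cv2.imwrite('pics/w6.png',cv2.resize(load('wrist')[0][90:300,210:620],(800,410))[:,:,::-1])"
```

```text
t 38.05 tcp [0.4711 0.0437 0.2109] rot [ 7.615e-01  6.482e-01  1.000e-04 -0.000e+00] q [0.068 0.161 1.789 0.    1.191 0.229] w 0.09131094517313779 f [-0.8  0.5 -0.2]
wrist cam 851 mean [0.4714 0.0449 0.0861] rect [471.3  44.3] [43.2 11.1] 1.7 axis -178.8
wrist lock 379 mean [0.5726 0.0542 0.0761] rect [573.6  53.7] [20.2 11.3] 7.0 axis -171.6
wrist dial 1018 mean [0.6531 0.0633 0.0856] rect [654.1  61.4] [42.8 12.3] 77.1 axis 76.6
side cam 58 mean [0.4718 0.0418 0.0854] rect [471.7  42. ] [37. 13.] 2.8 axis 179.7
side lock 20 mean [0.5741 0.051  0.0742] rect [575.5  50.4] [ 8.9 15.5] 89.6 axis -179.7
side dial 24 mean [0.6553 0.0588 0.0855] rect [654.9  59.6] [40.9  9.7] 82.1 axis 77.7
```

View pics/w6.png

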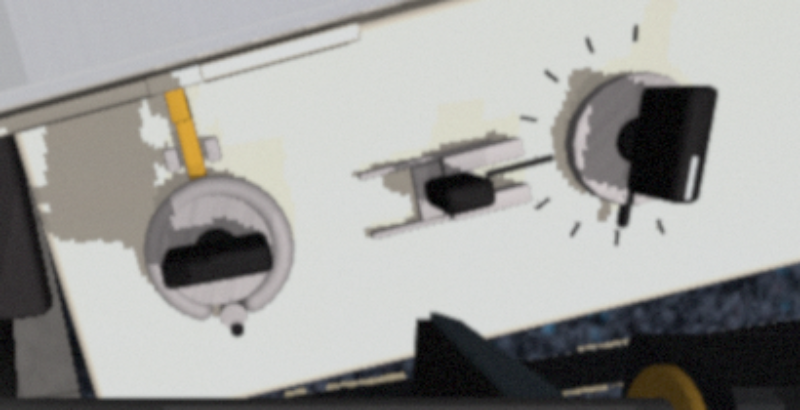

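```bash
python3 -c "
from h import *
p,d,m=load('wrist');X=cloud(d,m)
for v in range(238,268,4): print(v,[tuple((X[v,u]*1000).round(0).astype(int)) if d[v,u] else None for u in (322,328,331,336)])
s=bot.read_state()
def H(r,t): T=np.eye(4);T[:3,:3]=r;T[:3,3]=t;return T
Wc=H(cv2.Rodrigues(m['rvec'])[0],m['tvec'].ravel())
T1=H(R.from_quat(s['tcp_rot']).as_matrix(),s['tcp_pos'])
T0=H(R.from_quat([.6873,.7264,0,.0001]).as_matrix(),[.4702,.0409,.214])
W0=Wc@T1@np.linalg.inv(T0)
m0=dict(m,rvec=cv2.Rodrigues(W0[:3,:3])[0],tvec=W0[:3,3])
a=cv2.imread('pics/w5.png')
ims=[]
for im,mm in ((a,m0),(p[:,:,::-1],m)):
  # rectify plane z=.05 top view x .42-.52, y -.02..  .12
  gx,gy=np.meshgrid(np.linspace(.42,.52,400),np.linspace(.12,-.02,560)); g=np.stack([gx,gy,gx*0+.05],-1).reshape(-1,3)
  q=cv2.projectPoints(g,mm['rvec'],mm['tvec'],mm['intrinsics'],mm['dist_coeffs'])[0].reshape(560,400,2).astype(np.float32)
  ims.append(cv2.remap(np.ascontiguousarray(im),q,None,cv2.INTER_CUBIC))
cv2.imwrite('pics/cmp.png',np.hstack(ims))
"
```

```text
238 [(np.int64(470), np.int64(27), np.int64(52)), (np.int64(475), np.int64(26), np.int64(53)), (np.int64(477), np.int64(25), np.int64(52)), (np.int64(481), np.int64(25), np.int64(52))]
242 [(np.int64(469), np.int64(23), np.int64(52)), (np.int64(474), np.int64(22), np.int64(52)), (np.int64(477), np.int64(22), np.int64(53)), (np.int64(481), np.int64(21), np.int64(52))]
246 [(np.int64(468), np.int64(15), np.int64(36)), (np.int64(474), np.int64(19), np.int64(54)), (np.int64(476), np.int64(19), np.int64(55)), (np.int64(480), np.int64(18), np.int64(52))]
250 [(np.int64(467), np.int64(12), np.int64(35)), (np.int64(473), np.int64(16), np.int64(54)), (np.int64(476), np.int64(16), np.int64(57)), (np.int64(480), np.int64(9), np.int64(35))]
254 [(np.int64(467), np.int64(8), np.int64(35)), (np.int64(472), np.int64(13), np.int64(55)), (np.int64(475), np.int64(12), np.int64(55)), (np.int64(479), np.int64(6), np.int64(35))]
258 [(np.int64(466), np.int64(4), np.int64(36)), (np.int64(472), np.int64(10), np.int64(57)), (np.int64(474), np.int64(9), np.int64(56)), (np.int64(479), np.int64(2), np.int64(35))]
262 [(np.int64(465), np.int64(0), np.int64(34)), (np.int64(471), np.int64(-1), np.int64(34)), (np.int64(474), np.int64(6), np.int64(57)), (np.int64(478), np.int64(-2), np.int64(35))]
266 [(np.int64(465), np.int64(-4), np.int64(34)), (np.int64(470), np.int64(-4), np.int64(35)), (np.int64(473), np.int64(-5), np.int64(34)), (np.int64(477), np.int64(-6), np.int64(35))]
```

View pics/cmp.png

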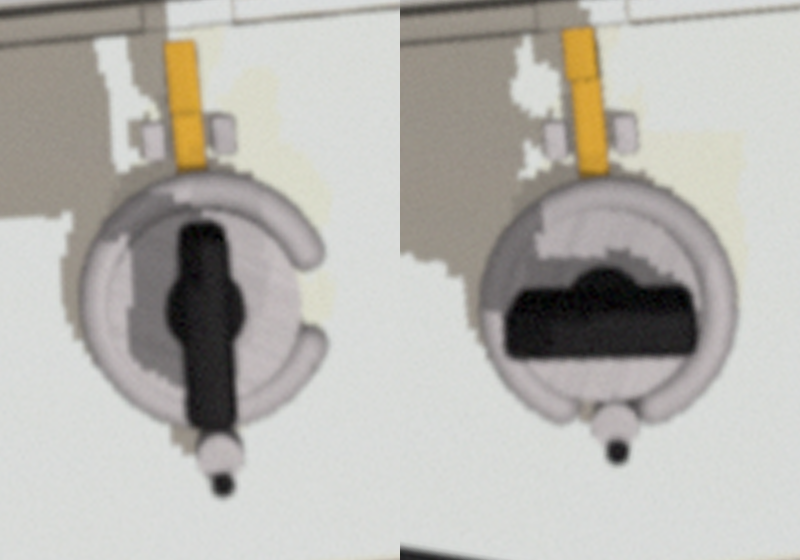

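The comparison shows the roller has moved about 8 mm into the notch and the bolt is out, so the cam is done. Next the dial, about 72° clockwise.

Request:
send_rows(motion=[0.4,0.076,0.007,0,0,0,-0.042,0.4,0.076,0.007,0,0,0,0,0.4,0.076,0.007,0,0,0,0,0.4,0.077,0.008,0,0,0,0,0.4,0,0,-0.09,0,0,0,0.4,0,0,-0.09,0,0,0,0.4,0,0,-0.05,0,0,0,0.4,0,0,-0.022,0,0,0], force=40)

```text
time_s: 39.15
tcp_pos: [0.653, 0.0611, 0.0575]
tcp_rot: [0.785, 0.62, -0.001, -0.001]
ft_force: [0.9, -0.3, -0.2]
grip_width: 0.0546
grip_force: 0.0
```

Request:
send_rows(motion=[0.4,0,0,0,0,0,0,1,0,0,0,0,0,0,1,0,0,0,0,0,0,1,0,0,0,0,0,0,1,0,0,0,0,0,0,1,0,0,0,0,0,0,1,0,0,0,0,0,0,1,0,0,0,0,0,0])

```text
time_s: 40.15
tcp_pos: [0.6559, 0.0609, 0.0603]
tcp_rot: [0.784, 0.621, 0.001, 0.001]
ft_force: [4.4, -1.6, -0.6]
grip_width: 0.012
grip_force: 40.0
```

Request:
send_rows(motion=[1,0,0,0,0,0,-0.09,1,0,0,0,0,0,-0.09,1,0,0,0,0,0,-0.09,1,0,0,0,0,0,-0.09,1,0,0,0,0,0,-0.09,1,0,0,0,0,0,-0.09,1,0,0,0,0,0,-0.09,1,0,0,0,0,0,-0.09])

```text
time_s: 41.15
tcp_pos: [0.6551, 0.0615, 0.0602]
tcp_rot: [0.995, 0.102, 0.001, -0.0]
ft_force: [3.1, -0.7, 1.1]
grip_width: 0.0115
grip_force: 40.0
```

Request:
send_rows(motion=[1,0,0,0,0,0,-0.075,1,0,0,0,0,0,0,1,0,0,0,0,0,0,0.45,0,0,0,0,0,0,0.45,0,0,0,0,0,0,0.45,0,0,0.05,0,0,0,0.4,0,0,0.1,0,0,0,0.4,0,0,0.1,0,0,0])

```text
time_s: 42.15
tcp_pos: [0.6529, 0.0613, 0.2105]
tcp_rot: [0.999, 0.046, -0.002, 0.0]
ft_force: [1.6, -0.1, 0.4]
grip_width: 0.0544
grip_force: 0.0
```

Request:
send_rows(motion=[0,-0.07,-0.008,0,0,0,0,0,-0.07,-0.008,0,0,0,0,0,0,0,0,0,0,0,0,0,0,0,0,0,0,0,0,0,0,0,0,0,0,0,0,0,0,0,0,0,0,0,0,0,0,0,0,0,0,0,0,0,0])

```text
time_s: 43.15
tcp_pos: [0.5703, 0.0517, 0.2096]
tcp_rot: [0.999, 0.046, -0.0, 0.0]
ft_force: [1.1, -0.6, -0.4]
grip_width: 0.0913
grip_force: 0.0
```

```bash
python3 knobs.py; python3 -c "
from h import *
p,d,m=load('wrist')
gx,gy=np.meshgrid(np.linspace(.54,.70,800),np.linspace(.11,.01,500)); g=np.stack([gx,gy,gx*0+.042],-1).reshape(-1,3)
q=cv2.projectPoints(g,m['rvec'],m['tvec'],m['intrinsics'],m['dist_coeffs'])[0].reshape(500,800,2).astype(np.float32)
cv2.imwrite('pics/dial.png',cv2.remap(p,q,None,cv2.INTER_CUBIC)[:,:,::-1])"
```

```text
t 43.15 tcp [0.5703 0.0517 0.2096] rot [ 9.99e-01  4.56e-02 -1.00e-04  1.00e-04] q [ 0.07   0.319  1.577 -0.     1.246  1.55 ] w 0.0912902417789434 f [ 1.1 -0.6 -0.4]
wrist cam 498 mean [0.4696 0.0443 0.0862] rect [469.   44.2] [32. 12.] 1.3 axis -178.9
wrist lock 356 mean [0.5751 0.054  0.0762] rect [574.7  54. ] [18.8 11. ] 5.2 axis -175.1
wrist dial 928 mean [0.6567 0.0616 0.0864] rect [655.3  61.7] [43.5 11.3] 5.3 axis -174.9
side cam 65 mean [0.4722 0.0415 0.0852] rect [472.1  42.6] [38.6 14. ] 2.1 axis -179.3
side lock 19 mean [0.5748 0.051  0.0753] rect [575.2  52. ] [ 8.5 15.1] 80.1 axis 177.6
side dial 48 mean [0.6569 0.0584 0.0843] rect [655.7  59.8] [37.9 12.9] 4.5 axis -173.2
```

View pics/dial.png

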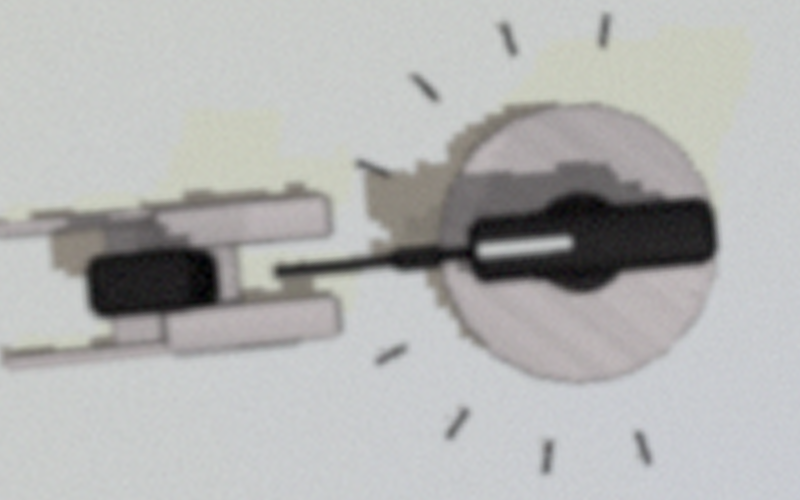

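The pointer lies on the long mark, midway between the prongs. Now the lock.

Request:
send_rows(motion=[0.5,0.007,0.002,0,0,0,0,0.5,0,0,-0.09,0,0,0,0.5,0,0,-0.09,0,0,0,0.5,0,0,-0.05,0,0,0,0.5,0,0,-0.026,0,0,0,0.5,0,0,0,0,0,0,1,0,0,0,0,0,0,1,0,0,0,0,0,0], force=30)

```text
time_s: 44.25
tcp_pos: [0.5753, 0.053, 0.0576]
tcp_rot: [0.999, 0.046, 0.001, 0.0]
ft_force: [0.4, -0.5, 0.3]
grip_width: 0.0282
grip_force: 0.0
```

Request:
send_rows(motion=[1,0,0,0,0,0,0,1,0,0,0,0,0,0,1,0.006,0.0006,0,0,0,0,1,0.01,0.0009,0,0,0,0,1,0.01,0.0009,0,0,0,0,1,0.01,0.0009,0,0,0,0,1,0.004,0.0004,0,0,0,0,1,0.004,0.0004,0,0,0,0])

```text
time_s: 45.25
tcp_pos: [0.5936, 0.0557, 0.0568]
tcp_rot: [0.999, 0.046, -0.008, -0.0]
ft_force: [-20.1, 3.5, 21.1]
grip_width: 0.0115
grip_force: 30.0
```

```bash
python3 -c "
from h import *
st()"
```

```text
t 45.25 tcp [0.5936 0.0557 0.0568] rot [ 9.989e-01  4.560e-02 -8.000e-03 -3.000e-04] q [7.400e-02 4.960e-01 1.713e+00 1.000e-03 9.490e-01 1.553e+00] w 0.011497219771079025 f [-20.1   3.5  21.1]
```

Request:
send_rows(motion=[1,-0.006,0,0,0,0,0,0.5,0,0,0,0,0,0,0.5,0,0,0,0,0,0,0.5,0,0,0.03,0,0,0,0.5,0,0,0.09,0,0,0,0.5,0,0,0.09,0,0,0,0,-0.04,-0.004,0.04,0,0,0,0,0,0,0,0,0,0])

```text
time_s: 46.25
tcp_pos: [0.5738, 0.0526, 0.2083]
tcp_rot: [0.999, 0.045, 0.002, 0.0]
ft_force: [-0.0, -0.4, -0.2]
grip_width: 0.0628
grip_force: 0.0
```

```bash
python3 knobs.py; python3 -c "
from h import *
p,d,m=load('wrist');X=cloud(d,m);z=X[...,2]
k=(z>.071)&(z<.08)&(abs(X[...,0]-.596)<.022)&(abs(X[...,1]-.055)<.015)
print(X[k].mean(0),cv2.minAreaRect((X[k][:,:2]*1000).astype(np.float32)))
gx,gy=np.meshgrid(np.linspace(.54,.70,800),np.linspace(.11,.01,500)); g=np.stack([gx,gy,gx*0+.042],-1).reshape(-1,3)
q=cv2.projectPoints(g,m['rvec'],m['tvec'],m['intrinsics'],m['dist_coeffs'])[0].reshape(500,800,2).astype(np.float32)
cv2.imwrite('pics/lock.png',cv2.remap(p,q,None,cv2.INTER_CUBIC)[:,:,::-1])"
```

```text
t 46.25 tcp [0.5738 0.0526 0.2083] rot [9.99e-01 4.55e-02 2.40e-03 2.00e-04] q [ 7.200e-02  3.230e-01  1.575e+00 -1.000e-03  1.240e+00  1.552e+00] w 0.06284126648608013 f [-0.  -0.4 -0.2]
wrist cam 501 mean [0.475  0.0445 0.0863] rect [474.5  44.4] [30.9 12. ] 1.1 axis -178.9
wrist lock 286 mean [0.5916 0.0557 0.0764] rect [591.6  55.6] [15.2 11.5] 4.7 axis 179.0
wrist dial 920 mean [0.6562 0.0617 0.0864] rect [655.1  61.5] [42.9 11.5] 5.1 axis -175.4
side cam 69 mean [0.4733 0.0421 0.0849] rect [473.2  43.3] [14.8 40.1] 89.9 axis -179.8
side lock 18 mean [0.5917 0.0528 0.0752] rect [592.5  52.3] [13.7  9.5] 44.0 axis -145.8
side dial 44 mean [0.6584 0.0585 0.085 ] rect [655.7  59.8] [37.  11.4] 0.5 axis -174.2
[0.59299142 0.05565593 0.07607173] ((592.8275756835938, 55.69987487792969), (19.23274040222168, 11.652704238891602), 5.251367092132568)
```

View pics/lock.png

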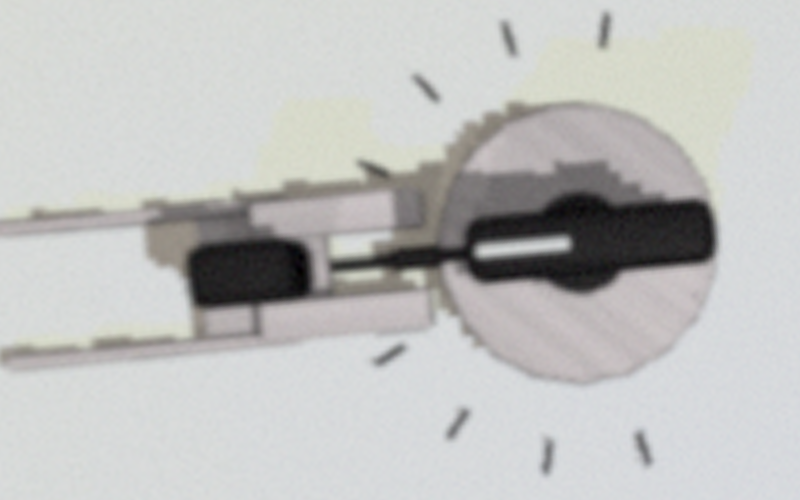

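The prongs straddle the pointer, but the lock has travelled only about 19 of 22 mm. I'll push the tab's front face with closed fingers.

Request:
send_rows(motion=[1,-0.04,-0.002,0,0,0,0,1,0,0,-0.05,0,0,0,1,0,0,-0.07,0,0,0,1,0,0,-0.07,0,0,0,1,0,0,-0.05,0,0,0,1,0,0,-0.015,0,0,0,1,0.012,0.001,0,0,0,0,1,0.012,0.001,0,0,0,0], force=30)

```text
time_s: 47.35
tcp_pos: [0.5654, 0.0531, 0.0542]
tcp_rot: [0.999, 0.046, 0.001, 0.0]
ft_force: [-0.2, 0.1, -0.6]
grip_width: 0.0003
grip_force: 0.0
```

Request:
send_rows(motion=[1,0.006,0.0005,0,0,0,0,1,0.006,0.0005,0,0,0,0,1,0.002,0,0,0,0,0,1,0.002,0,0,0,0,0,1,0,0,0,0,0,0,1,0,0,0,0,0,0,1,0,0,0,0,0,0,1,0,0,0,0,0,0])

```text
time_s: 48.35
tcp_pos: [0.5664, 0.0532, 0.0537]
tcp_rot: [0.999, 0.046, -0.007, 0.0]
ft_force: [-15.7, -0.5, 11.3]
grip_width: 0.0006
grip_force: 8.0
```

Request:
send_rows(motion=[1,0.004,0.0004,0,0,0,0,1,0.004,0.0004,0,0,0,0,1,0.004,0,0,0,0,0,1,0,0,0,0,0,0,1,0,0,0,0,0,0,1,0,0,0,0,0,0,1,0,0,0,0,0,0,1,0,0,0,0,0,0])

```text
time_s: 49.35
tcp_pos: [0.5666, 0.0532, 0.0538]
tcp_rot: [0.999, 0.046, -0.014, 0.0]
ft_force: [-31.3, -1.8, 24.1]
grip_width: 0.0005
grip_force: 15.6
```

Request:
send_rows(motion=[1,-0.02,0,0,0,0,0,1,-0.04,0,0,0,0,0,1,0,0,0.03,0,0,0,1,0,0,0.09,0,0,0,1,0,0,0.09,0,0,0,0,0.07,0.007,0.04,0,0,0,0,0,0,0,0,0,0,0,0,0,0,0,0,0])

```text
time_s: 50.35
tcp_pos: [0.5857, 0.0582, 0.2029]
tcp_rot: [0.999, 0.046, -0.0, 0.0]
ft_force: [-0.0, 1.6, -0.3]
grip_width: 0.0279
grip_force: 0.0
```

```bash
python3 knobs.py; python3 -c "
from h import *
p,d,m=load('wrist');X=cloud(d,m);z=X[...,2]
k=(z>.071)&(z<.08)&(abs(X[...,0]-.596)<.022)&(abs(X[...,1]-.055)<.015)
print(X[k].mean(0),cv2.minAreaRect((X[k][:,:2]*1000).astype(np.float32)))
u=np.array([np.cos(.092),np.sin(.092)]);v=np.array([-u[1],u[0]])
Q=(X[...,:2]-[.6552,.0616]);a=Q@u;b=Q@v
for o in (-.010,.010):
  k=(abs(b-o)<.002)&(a>-.1)&(a<.04)&(z>.03)
  i=np.argsort(a[k]);print(o,[(round(x*1000),round(y*1000)) for x,y in zip(a[k][i][::6],z[k][i][::6])])
k=(abs(b)<.002)&(a>-.1)&(a<.0)&(z>.03)
i=np.argsort(a[k]);print(0,[(round(x*1000),round(y*1000)) for x,y in zip(a[k][i][::6],z[k][i][::6])])
"
```

```text
t 50.35 tcp [0.5857 0.0582 0.2029] rot [ 9.99e-01  4.56e-02 -5.00e-04  1.00e-04] q [ 0.08   0.348  1.55  -0.     1.244  1.559] w 0.0279458175026461 f [-0.   1.6 -0.3]
wrist cam 374 mean [0.4849 0.0449 0.0857] rect [483.7  44.7] [19.7 12.1] 2.7 axis -179.3
wrist lock 287 mean [0.5917 0.0557 0.0764] rect [591.5  55.5] [15.6 11.5] 5.4 axis 177.2
wrist dial 904 mean [0.657  0.0616 0.0864] rect [655.3  61.3] [43.6 11.7] 6.3 axis -174.9
side cam 70 mean [0.4726 0.0423 0.0851] rect [472.9  43.1] [40.5 14.4] 8.1 axis -176.6
side lock 19 mean [0.5917 0.052  0.0761] rect [591.7  49.8] [13.  10.7] 15.9 axis 169.5
side dial 44 mean [0.6569 0.0582 0.085 ] rect [654.8  59.2] [38.3  9.3] 7.5 axis -167.9
[0.59320541 0.05569808 0.07612483] ((592.9551391601562, 55.63938522338867), (19.122936248779297, 11.500921249389648), 5.129439830780029)
-0.01 [(-100, 35), (-99, 35), (-98, 36), (-96, 35), (-96, 34), (-95, 35), (-94, 35), (-93, 35), (-91, 34), (-90, 35), (-89, 36), (-88, 34), (-86, 35), (-86, 228), (-86, 236), (-86, 233), (-85, 241), (-85, 243), (-85, 35), (-84, 245), (-84, 34), (-84, 233), (-84, 22
[... 24361 characters left out ...]
, (-37, 295), (-37, 298), (-37, 298), (-37, 296), (-37, 296), (-37, 296), (-37, 297), (-37, 296), (-37, 298), (-37, 298), (-37, 297), (-37, 296), (-37, 297), (-37, 295), (-37, 298), (-37, 296), (-37, 296), (-37, 296), (-37, 298), (-37, 299), (-35, 45), (-34, 46), (-34, 46), (-33, 46), (-31, 45), (-30, 45), (-30, 45), (-29, 46), (-28, 47), (-26, 46), (-25, 47), (-25, 48), (-22, 84), (-21, 86), (-20, 86), (-19, 87), (-19, 87), (-18, 87), (-17, 88), (-17, 87), (-16, 87), (-15, 87), (-15, 87), (-14, 87), (-13, 87), (-13, 87), (-12, 87), (-11, 86), (-11, 88), (-10, 87), (-9, 87), (-8, 87), (-8, 87), (-7, 88), (-6, 88), (-6, 87), (-5, 87), (-4, 87), (-4, 85), (-3, 86), (-2, 86), (-1, 88), (0, 87)]
```

The lock didn't move under 31 N, the prongs still have 4 mm of clearance to the dial skirt and the pointer is centred between them. So it is on its end stop. Handing in.

```bash
python3 -c "
from cell import bot
print(bot.job_done())"
```

```text
the job is handed in; nothing more can be done
None
```

The job is handed in: lemon, lime and garlic are in the tub, the cover is shut and bolted, the dial pointer is on the long mark, and the lock is against its stop; one doubt is that I measured about 19 mm of lock travel, not 22 mm, so "fully home" rests on it not moving under a 31 N push.

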